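# Close the component tub and hold it level above the counting scale

## Task

Put the red lid on the blue component tub that stands on the counting scale and press it down until it snaps fully home, level on the rim. Then take the closed tub by its blue body (not by the lid), lift it straight up about 10 cm above the pan so that the scale can be zeroed, and finish while still holding it there, over the pan, steady and level. Leave the solder spool, circuit board and multimeter where they are.

Things in the scene. Friction and masses are not known exactly. Their poses are not given: they have to be found in the camera images.
- tub_mid (a point): Blue round open tub on the scale's pan, z up: outside 60 mm across, 50 mm high, wall 3.5 mm, 0.2 to 0.3 kg. Point on its axis, 25 mm below the rim. Four sprung balls inside the rim: a lid laid on stays 5 to 8 mm proud and needs a push of about 4 to 6 N to snap home; then lid_mid lies 28 mm above this point and the knob's top 45 mm above it.
- lid_mid (a point): Round lid, plug down on the bench left or right of the scale, z up, 34 mm high: red tapered plug 14 mm high (40 mm across at the foot, 49 above), red flange 58 mm across, 4 mm thick, black round knob 22 mm across, 16 mm high. Point on its axis 17 mm above the foot, 1 mm below the flange's top, where the knob starts. Grip the knob with the fingertips just above the flange. 35 g.
- pan (a point): Centre of the top of the round steel pan (136 mm across) of the fixed grey counting scale, 55 mm above the bench; the scale's housing is 200 x 190 mm and 40 mm high, with its display on the side that faces the robot.
- tub: The same blue tub; origin at the centre of its underside, z up along its axis.
- lid: The same red lid; origin at the centre of the plug's foot, z up along its axis.
- scale: The same scale, fixed; origin on the bench below its housing, 30 mm towards its front from the pan's centre.
- spool: Bystander: black and silver solder spool, 60 mm across, 38 mm high, standing on the bench on the other side of the scale from the lid; origin under its centre.
- board: Bystander: green circuit board on four brass feet, 110 x 170 mm, 25 mm high, beyond the scale; origin under its centre.
- meter: Bystander: grey multimeter lying on its back, 85 x 175 mm, 46 mm high, beyond the scale; origin under its centre.
Things that resemble listed ones, but are neither listed nor needed, are in the scene too. There is more than one size of the lid; the job needs the larger.

How it is judged (in metres and radians):
On the way:
1. the lid is pressed fully home and level while the tub stands on the pan (z of lid_mid in the frame of tub_mid between 0.025 and 0.03 m and distance between lid_mid and tub_mid below 0.031 m and angle between the z axis of lid and the z axis of tub, either way round below 0.06 rad and z of tub in the frame of pan below 0.006 m and angle between tub's own z axis and vertical below 0.1 rad), for 0.2 s.
At the end, for the whole second after the job is handed in: Fingers hold the tub by its body, not touching the lid: underside 60 to 160 mm above the pan, within 60 mm sideways of its centre, tilt under 0.10 rad, slower than 20 mm/s; lid home (mid point 25 to 30 mm above the tub's, within 0.06 rad of level on it); nothing else carries the tub (z of tub in the frame of pan between 0.06 and 0.16 m and horizontal distance between tub and pan below 0.06 m and angle between tub's own z axis and vertical below 0.1 rad and linear speed of tub below 0.02 m/s and angular speed of tub below 0.2 rad/s and contact force between tub and the fingers above 1 N and contact force between lid and the arm below 0.5 N and contact force between lid and the fingers below 0.5 N and contact force between tub and scale below 0.1 N and z of lid_mid in the frame of tub_mid between 0.025 and 0.03 m and distance between lid_mid and tub_mid below 0.031 m and angle between the z axis of lid and the z axis of tub, either way round below 0.06 rad); the arm keeps its last pose, push and grip.
It fails at once if the tub is tipped over (more than about 30 degrees) (angle between tub's own z axis and vertical above 0.5 rad).
It fails at once if the closed or open tub is lifted by the lid (z of tub in the frame of pan above 0.03 m and contact force between tub and the fingers below 0.05 N and contact force between lid and the fingers above 0.5 N).
It fails at once if the solder spool, circuit board or multimeter is pushed more than 30 mm or tipped (distance of any of spool, board, meter from where it was at the start of the episode above 0.03 m or angle between spool's own z axis and vertical above 0.5 rad).
It also fails if it takes over 51 s, if anything falls off the work surface, if the arm or the gripper's body presses on something with over 40 N, if the wrist force passes 120 N, or if a joint passes its speed limit or range.

## Robot

A 6-joint arm with a two-finger parallel gripper is mounted at the origin on the work surface. World frame = base frame: x ahead of the robot, y to its left, z up, the work surface at z = 0. Lengths are in m, angles in degrees, forces in N, time in s.
With the tool pointing down it reaches from about 0.4 to 0.825 m from the base axis. Payload 7 kg.
Tool frame: the origin (TCP) lies on the centre line of the jaws, within the pads' length; the fingertips stand 25 mm ahead of it and the grasp point (between the pads) lies 6 mm ahead of it; x points along the fingers, z is the direction in which the jaws open and shut, and the axes are right-handed (so a half turn about x gives the same grasp; the last joint's range is limited). The gripper opens to 88 mm and grips with 3 to 60 N. Pads are 19 mm wide; open, the fingers measure 130 mm over their backs; the gripper's body (78 mm by 193 mm) begins 47 mm behind the grasp point.
Start: joints at [81.595, 20.546, 0.682, 0, -70.136, -16.507], TCP at [0.284, 0.612, 0.218] pointing down, gripper open.
Joint ranges: [-176.03, 176.03], [-82.01, 121.73], [-58.28, 71.71], [-173.87, 95.51], [-174.79, -0.11], [-173.66, 173.66]. Speed limits (degrees/s): [136.94, 136.94, 172.46, 180, 180, 180].

## Interface

Orientations are given as [roll, pitch, yaw] about the fixed x, y, z axes, in that order (R = Rz(yaw) Ry(pitch) Rx(roll)).
In Python, from plant import ctrl gives the robot as it stands. The module is installed in compiled form; this text tells all that it offers.
- The arm moves only by the tool send_rows, never from a script. Its argument "deltas" is a list of rows, each an object of numbers: "dx", "dy", "dz": the shift along the tool's x, y, z in mm; "ax", "ay", "az": the turn, a rotation vector about the tool's x, y, z in units of 5 degrees (1.0 is 5 degrees); "fingers": the opening, from 0 (shut) to 1 (fully open). A call has 1 to 12 rows; each row shifts and turns the commanded pose from where the row before left it, along the tool's axes as they then stand; what a row does not reach is not made up. A row lasts 1/8 s, in which the tool goes at most 62.5 mm and 10.7 degrees, less where a joint would pass 70% of its speed; a pose out of reach is approached as far as the arm can. A call with a gripper value outside its range is refused whole. The fingers move at their own pace and stop on an object; the grip force is fixed at half the most. Time passes only in rows, so rows that do not move let the fingers close. It gives the time, the measured TCP pose, the force and the opening at its end, in the units of the state.
- ctrl.get_obs(): the state, without advancing time (a new reading comes with each control period).
- ctrl.snapshot(name): name is "side" or "top" or "wrist"; returns a dict with "image" (420x560x3 uint8, blue, green, red), "fx", "fy", "cx", "cy" (pixels), "k1" (the pictures are not rectified: a ray, as slopes to the right and down, at radius r is drawn at 1 + k1 r^2 times it, then the intrinsics apply), "R" (3x3) and "t" (3): a world point X has camera coordinates R X + t; the wrist camera has in their place "hand_eye" (4x4, takes a point from camera to tool coordinates, whose origin is the TCP and whose axes are the tool frame's). Camera axes: x right, y down, z forward; pixel columns grow to the right and rows downward; lengths in m; the calibration is good to about 2 mm. A picture is of the moment at which its call begins: read the wrist's pose just before it. There is no depth.
- ctrl.close_job(): hands the job in, once; it reports no verdict.
The state is a dict: "clock": time; "joint_pos": joint angles; "qvel": joint speeds; "tau": joint torques, N m; "tool_pos": TCP position; "orientation": TCP orientation; "force": force on the tool from outside, world axes, zero at the start; "moment": the same for the moment, N m; "opening": finger opening in m.
Only numpy, scipy, OpenCV 4.12 (cv2) and the standard library are available. Lean on these libraries where they do the work, as an engineer would, in place of code of your own. Each camera call takes 0.05 s, during which the arm holds its last target.

## Working session

There is one attempt and no reset: what is moved stays moved. The work goes in short steps, Python scripts to look and compute and a tool call to move; the robot and the scene stay as the last step left them, time stands still between calls to the robot, and variables do not carry over. Pictures are saved under pics/ and viewed, and the job is handed in when it is done.

Besides the shell and the picture viewer there is one more tool, called after "Call:" as name([rows], argument=value, ...), one row to a line, values as JSON. send_rows: Moves the arm, as the interface text tells. Its arguments: {"type":"object","properties":{"deltas":{"type":"array","items":{"type":"object","properties":{"dx":{"type":"number"},"dy":{"type":"number"},"dz":{"type":"number"},"ax":{"type":"number"},"ay":{"type":"number"},"az":{"type":"number"},"fingers":{"type":"number"}}}}},"required":["deltas"]}

```bash
mkdir -p pics
cat > h.py <<'E'
import numpy as np, cv2, json
from plant import ctrl
from scipy.spatial.transform import Rotation as Ro
def snap(n,name):
    o=ctrl.get_obs(); s=ctrl.snapshot(n); cv2.imwrite('pics/'+name+'.png',s['image'])
    if 'hand_eye' in s:
        T=np.eye(4); T[:3,:3]=Ro.from_euler('xyz',o['orientation'],degrees=True).as_matrix(); T[:3,3]=o['tool_pos']
        C=np.linalg.inv(T@np.array(s['hand_eye'])); s['R']=C[:3,:3]; s['t']=C[:3,3]
    s['R']=np.array(s['R']);s['t']=np.array(s['t']);return s
def K(s): return np.array([[s['fx'],0,s['cx']],[0,s['fy'],s['cy']],[0,0,1.]])
def ray(s,u,v):
    p=cv2.undistortPoints(np.array([[[u,v]]],float),K(s),np.array([s['k1'],0,0,0.])).ravel()
    # k1 model: distorted = p*(1+k1 r^2), same as OpenCV
    d=s['R'].T@np.array([p[0],p[1],1]); return -s['R'].T@s['t'], d/np.linalg.norm(d)
def onz(s,u,v,z):
    c,d=ray(s,u,v); return c+d*(z-c[2])/d[2]
def proj(s,X):
    return cv2.projectPoints(np.array([X],float).reshape(-1,1,3),cv2.Rodrigues(s['R'])[0],s['t'],K(s),np.array([s['k1'],0,0,0.]))[0].reshape(-1,2)
def cross(rs):
    A=sum(np.eye(3)-np.outer(d,d) for c,d in rs); b=sum((np.eye(3)-np.outer(d,d))@c for c,d in rs); return np.linalg.solve(A,b)
E
python3 - <<'E'
from h import *
for n in ['top','side','wrist']:
    s=snap(n,n+'0'); print(n,s['fx'],s['k1'],-s['R'].T@s['t'])
print(ctrl.get_obs())
E
```

```text
top 420.51308434252934 -0.0019516356820019744 [ 0.55650631 -0.0695183   1.01515002]
side 539.0911052422492 -0.10790054296950215 [ 0.54462687 -1.01548357  0.90540111]
wrist 310.29859654652523 -0.009013403993118386 [0.34889667 0.58171892 0.38444351]
{'clock': 0.15, 'joint_pos': array([ 8.15942537e+01,  2.05835700e+01,  6.46780269e-01, -1.15244356e-02,
       -7.01358151e+01, -1.65052600e+01]), 'qvel': array([ 0.08965591, -0.06153634,  0.20153377,  0.13937545,  0.04606725,
        0.10327467]), 'tau': array([-1.12675469e-03, -5.83278430e+01,  2.93291938e+01,  7.00132728e+00,
        8.81496817e-03, -1.19814763e-04]), 'tool_pos': array([0.2842209 , 0.61184447, 0.21753731]), 'orientation': array([   8.01849595,   89.92659098, -106.89643305]), 'force': array([0.90796349, 0.51965439, 0.01349412]), 'moment': array([ 0.02629031, -0.01002276, -0.02323041]), 'opening': 0.08774212831050723}
```

View pics/top0.png

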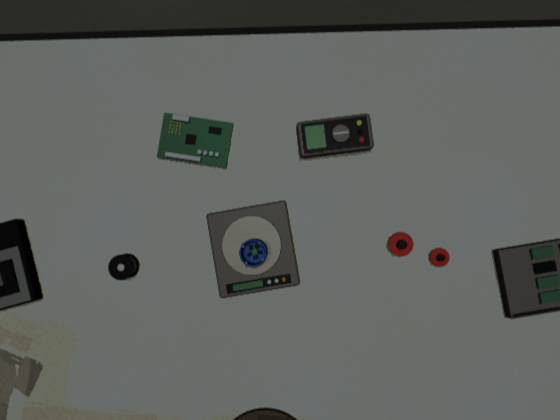

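View pics/side0.png

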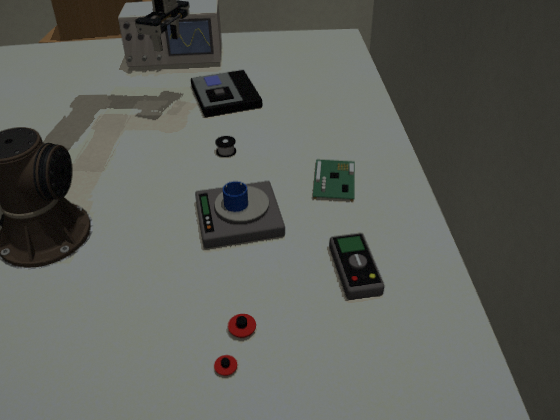

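View pics/wrist0.png

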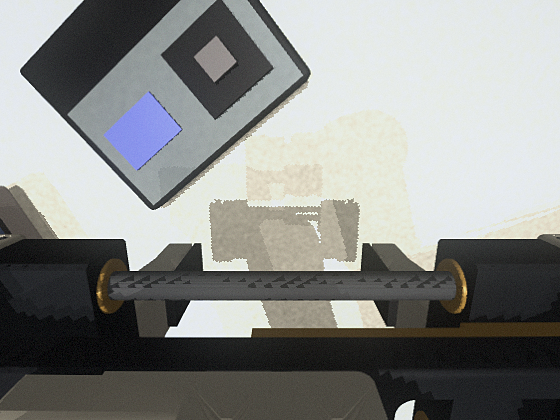

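Candidates for the lid are the red disc at top (400,244) / side (242,325), and the smaller one at top (439,257) / side (226,365). I choose the first, as it is the larger. The only blue tub is at top (254,252) / side (235,196). Next I crop close and measure.

Run:
```python
from h import *
t=snap('top','t1'); d=snap('side','d1')
cv2.imwrite('pics/crop1.png',np.hstack([cv2.resize(t['image'][215:285,370:470],None,fx=4,fy=4),cv2.resize(d['image'][290:385,195:280],(360,280))]))
def comps(s,kind):
    h=cv2.cvtColor(s['image'],cv2.COLOR_BGR2HSV)
    if kind=='red': m=((h[...,0]<8)|(h[...,0]>172))&(h[...,1]>150)&(h[...,2]>40)
    else: m=(abs(h[...,0].astype(int)-112)<12)&(h[...,1]>140)&(h[...,2]>30)
    m=m.astype(np.uint8); n,l,st,c=cv2.connectedComponentsWithStats(m)
    out=[]
    for i in range(1,n):
        if st[i,4]>60:
            cs,_=cv2.findContours((l==i).astype(np.uint8),cv2.RETR_EXTERNAL,cv2.CHAIN_APPROX_NONE)
            e=cv2.fitEllipse(cv2.convexHull(cs[0])); out.append((st[i],e))
    return out
for nm,s in (('top',t),('side',d)):
  for k in('red','blue'):
    for st,e in comps(s,k):
        z=.018 if k=='red' else .105
        X=onz(s,*e[0],z); print(nm,k,st,np.round(e[0],1),np.round(e[1],1),np.round(X,4))
# top radial dims
for st,e in comps(t,'red'):
    r=e[1][1]/2; a=onz(t,e[0][0]-r,e[0][1],.016);b=onz(t,e[0][0]+r,e[0][1],.016); print('diam',np.linalg.norm(a-b))
```

```text
top red [389 233  24  23 371] [400.3 243.8] [23.2 24. ] [ 0.4984 -0.3294  0.018 ]
top red [430 248  19  18 225] [438.9 257. ] [18.  18.7] [ 0.466  -0.4187  0.018 ]
top blue [242 239  25  28 408] [253.7 252.2] [25.3 27.3] [0.4906 0.0087 0.105 ]
side red [228 314  28  24 408] [241.7 325.3] [23.3 27.6] [ 0.4979 -0.331   0.018 ]
side red [214 355  23  21 294] [225.3 365.1] [20.  22.6] [ 0.4654 -0.424   0.018 ]
side blue [223 182  25  30 615] [235.1 196. ] [27.2 30.7] [ 0.4906 -0.018   0.105 ]
diam 0.056322847045216326
diam 0.04357772388422707
```

View pics/crop1.png

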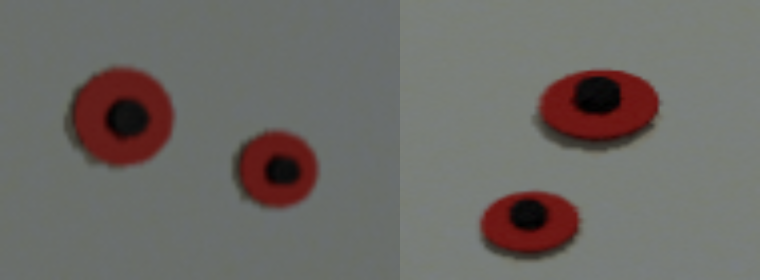

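```bash
cat >> h.py <<'E'
def tool(o=None):
    o=o or ctrl.get_obs(); return np.array(o['tool_pos']),Ro.from_euler('xyz',o['orientation'],degrees=True).as_matrix()
def go(p):
    x,R=tool(); return np.round(1000*R.T@(np.array(p)-x),1)
E
python3 - <<'E'
from h import *
x,R=tool(); print(np.round(R,4)); print(go([.50,.15,.218]), 1000*R.T@np.array([0,-.48,0]), go([.498,-.33,.218]))
s=ctrl.snapshot('wrist');print(np.round(s['hand_eye'],3))
E
```

```text
[[-3.000e-04  9.069e-01 -4.213e-01]
 [-8.000e-04 -4.213e-01 -9.069e-01]
 [-1.000e+00  1.000e-04  8.000e-04]]
[1.000e-01 3.903e+02 3.281e+02] [3.83507741e-01 2.02228066e+02 4.35320183e+02] [5.000e-01 5.907e+02 7.642e+02]
[[ 0.    -0.265  0.964 -0.167]
 [ 0.001 -0.964 -0.265  0.071]
 [ 1.     0.001  0.     0.   ]
 [ 0.     0.     0.     1.   ]]
```

Run:
```python
from h import *
x,R=tool(); 
P=[np.array(p) for p in ([.284,.612],[.44,.36],[.51,.1],[.50,-.25])]
W=[];p=x[:2].copy()
# first 12 rows: path samples at 55mm
pts=[];L=0
seg=np.array(P);cum=np.r_[0,np.cumsum(np.linalg.norm(np.diff(seg,axis=0),axis=1))];print(cum)
for i in range(12):
    d=(i+1)*55; q=np.array([np.interp(d,cum*1000,seg[:,k]) for k in(0,1)])
    s=1000*R.T@np.r_[q-p,0]; print(i,np.round(q,3),np.round(s)); p=q
    if i<9: R=R@Ro.from_rotvec([np.radians(10),0,0]).as_matrix()
```

```text
[0.         0.29637814 0.56563638 0.91577921]
0 [0.313 0.565] [ 0. 46. 30.]
1 [0.342 0.518] [ 0. 51. 22.]
2 [0.371 0.472] [ 0. 54. 13.]
3 [0.4   0.425] [ 0. 55.  3.]
4 [0.429 0.378] [ 0. 55. -6.]
5 [0.449 0.328] [ 0. 54. -6.]
6 [0.463 0.274] [  0.  54. -10.]
7 [0.477 0.221] [  0.  52. -19.]
8 [0.492 0.168] [  0.  48. -27.]
9 [0.506 0.115] [  0.  42. -35.]
10 [0.509 0.061] [  0.  48. -26.]
11 [0.507 0.006] [  0.  51. -22.]
```

Call:
send_rows([
  {"dy": 46,"dz": 30,"ax": 2},
  {"dy": 51,"dz": 22,"ax": 2},
  {"dy": 54,"dz": 13,"ax": 2},
  {"dy": 55,"dz": 3,"ax": 2},
  {"dy": 55,"dz": -6,"ax": 2},
  {"dy": 54,"dz": -6,"ax": 2},
  {"dy": 54,"dz": -10,"ax": 2},
  {"dy": 52,"dz": -19,"ax": 2},
  {"dy": 48,"dz": -27,"ax": 2},
  {"dy": 42,"dz": -35},
  {"dy": 48,"dz": -26},
  {"dy": 51,"dz": -22},
])

```text
validation failed for argument at $.de...
```

Call:
send_rows([
  {"dx": 0,"dy": 46,"dz": 30,"ax": 2,"ay": 0,"az": 0,"fingers": 1},
  {"dx": 0,"dy": 51,"dz": 22,"ax": 2,"ay": 0,"az": 0,"fingers": 1},
  {"dx": 0,"dy": 54,"dz": 13,"ax": 2,"ay": 0,"az": 0,"fingers": 1},
  {"dx": 0,"dy": 55,"dz": 3,"ax": 2,"ay": 0,"az": 0,"fingers": 1},
  {"dx": 0,"dy": 55,"dz": -6,"ax": 2,"ay": 0,"az": 0,"fingers": 1},
  {"dx": 0,"dy": 54,"dz": -6,"ax": 2,"ay": 0,"az": 0,"fingers": 1},
  {"dx": 0,"dy": 54,"dz": -10,"ax": 2,"ay": 0,"az": 0,"fingers": 1},
  {"dx": 0,"dy": 52,"dz": -19,"ax": 2,"ay": 0,"az": 0,"fingers": 1},
  {"dx": 0,"dy": 48,"dz": -27,"ax": 2,"ay": 0,"az": 0,"fingers": 1},
  {"dx": 0,"dy": 42,"dz": -35,"ax": 0,"ay": 0,"az": 0,"fingers": 1},
  {"dx": 0,"dy": 48,"dz": -26,"ax": 0,"ay": 0,"az": 0,"fingers": 1},
  {"dx": 0,"dy": 51,"dz": -22,"ax": 0,"ay": 0,"az": 0,"fingers": 1},
])

```text
clock: 1.8
tool_pos: [0.5084, 0.0022, 0.2184]
orientation: [-147.9, 90.0, 7.1]
force: [0.7, 0.8, -0.8]
opening: 0.0876
```

Run:
```python
from h import *
s=snap('wrist','w1'); x,R=tool(); print(np.round(R,3)); print(go([.50,-.27,.2184]))
```

```text
[[-0.001 -0.423 -0.906]
 [-0.001 -0.906  0.423]
 [-1.     0.001  0.   ]]
[ 2.000e-01  2.456e+02 -1.068e+02]
```

View pics/w1.png

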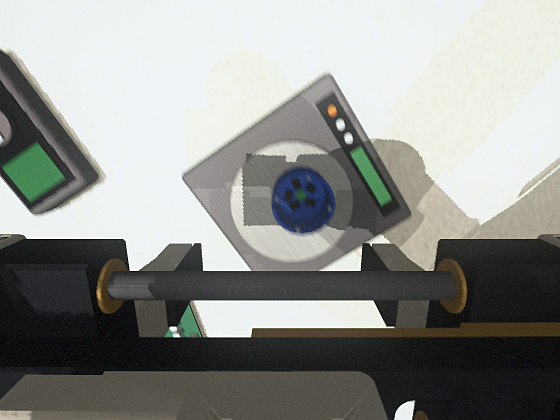

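```bash
cat >> h.py <<'E'
from scipy.optimize import least_squares
def bluemask(s):
    h=cv2.cvtColor(s['image'],cv2.COLOR_BGR2HSV)
    m=((abs(h[...,0].astype(int)-114)<14)&(h[...,1]>110)&(h[...,2]>20)).astype(np.uint8)
    return biggest(cv2.morphologyEx(m,cv2.MORPH_CLOSE,np.ones((3,3))))
def redmask(s):
    h=cv2.cvtColor(s['image'],cv2.COLOR_BGR2HSV)
    return (((h[...,0]<8)|(h[...,0]>172))&(h[...,1]>150)&(h[...,2]>40)).astype(np.uint8)
def biggest(m):
    n,l,st,c=cv2.connectedComponentsWithStats(m); return (l==1+np.argmax(st[1:,4])).astype(np.uint8)
def rimfit(s,m,z,r,full=False):
    # contour points cast on plane z; keep those on far side from the camera; circle fit
    cs,_=cv2.findContours(m,cv2.RETR_EXTERNAL,cv2.CHAIN_APPROX_NONE); c=cv2.convexHull(max(cs,key=len))
    # dense hull
    c=c[:,0,:].astype(float); c=np.vstack([np.linspace(c[i],c[(i+1)%len(c)],5,endpoint=False) for i in range(len(c))])
    P=np.array([onz(s,u,v,z)[:2] for u,v in c]); cam=(-s['R'].T@s['t'])[:2]
    m0=P.mean(0)
    for _ in range(5):
        f=(m0-cam)/np.linalg.norm(m0-cam); sel=((P-m0)@f>0) if not full else np.ones(len(P),bool)
        sol=least_squares(lambda q:np.linalg.norm(P[sel]-q[:2],axis=1)-q[2],[*m0,r],loss='soft_l1',f_scale=.001)
        fix=least_squares(lambda q:np.linalg.norm(P[sel]-q,axis=1)-r,m0,loss='soft_l1',f_scale=.001)
        m0=fix.x
    return m0,sol.x
E
python3 - <<'E'
from h import *
x,R=tool(); 
s=ctrl.snapshot('wrist')
s=snap('wrist','w2')
print('wrist',rimfit(s,bluemask(s),.105,.03))
t=snap('top','t2');print('top',rimfit(t,bluemask(t),.105,.03))
d=snap('side','d2');print('side',rimfit(d,bluemask(d),.105,.03))
for n,s in(('top',t),('side',d)):
    print(n,'lid',rimfit(s,biggest(redmask(s)),.018,.029,n=='top'))
E
```

```text
wrist (array([0.49023836, 0.01184405]), array([0.49031957, 0.01288525, 0.02915546]))Traceback (most recent call last):
  File "<stdin>", line 6, in <module>
  File "h.py", line 29, in bluemask
    return biggest(cv2.morphologyEx(m,cv2.MORPH_CLOSE,np.ones((3,3))))
  File "h.py", line 34, in biggest
    n,l,st,c=cv2.connectedComponentsWithStats(m); return (l==1+np.argmax(st[1:,4])).astype(np.uint8)
                                                               ~~~~~~~~~^^^^^^^^^^
    return _wrapfunc(a, 'argmax', axis=axis, out=out, **kwds)
    return bound(*args, **kwds)
ValueError: attempt to get argmax of an empty sequence
```

Run:
```python
from h import *
t=snap('top','t3');t['image']=cv2.imread('pics/t1.png');print('top',rimfit(t,bluemask(t),.105,.03))
d=snap('side','d3');d['image']=cv2.imread('pics/d1.png');print('side',rimfit(d,bluemask(d),.105,.03))
for n,s in(('top',t),('side',d)):
    print(n,'lid',rimfit(s,biggest(redmask(s)),.018,.029,n=='top'))
print(go([.498,-.33,.218]),ctrl.get_obs()['clock'])
```

```text
top (array([0.49074638, 0.01016632]), array([0.49007991, 0.0110083 , 0.02917082]))
side (array([0.48879419, 0.0080997 ]), array([0.4889012 , 0.01041913, 0.02838139]))
top lid (array([ 0.49885831, -0.32866885]), array([ 0.49838983, -0.329641  ,  0.02723668]))
side lid (array([ 0.49855139, -0.33057271]), array([ 0.49818785, -0.3285339 ,  0.02738353]))
[ 3.000e-01  3.076e+02 -1.313e+02] 2.1
```

Call:
send_rows([
  {"dx": 0,"dy": 51,"dz": -22,"ax": 0,"ay": 0,"az": 0,"fingers": 1},
  {"dx": 0,"dy": 51,"dz": -22,"ax": 0,"ay": 0,"az": 0,"fingers": 1},
  {"dx": 0,"dy": 51,"dz": -22,"ax": 0,"ay": 0,"az": 0,"fingers": 0.6},
  {"dx": 10,"dy": 51,"dz": -22,"ax": 0,"ay": 0,"az": 0,"fingers": 0.6},
  {"dx": 25,"dy": 51,"dz": -22,"ax": 0,"ay": 0,"az": 0,"fingers": 0.6},
  {"dx": 25,"dy": 51,"dz": -22,"ax": 0,"ay": 0,"az": 0,"fingers": 0.6},
  {"dx": 0,"dy": 0,"dz": 0,"ax": 0,"ay": 0,"az": 0,"fingers": 0.6},
])

```text
clock: 2.98
tool_pos: [0.4981, -0.3307, 0.1551]
orientation: [8.1, 89.7, 163.1]
force: [-0.9, 0.4, -0.5]
opening: 0.0529
```

Run:
```python
from h import *
s=snap('wrist','w3'); h=biggest(redmask(s)); print(rimfit(s,h,.018,.029,True))
print(go([.4985,-.3295,.046]),ctrl.get_obs())
```

```text
(array([ 0.46171334, -0.41339436]), array([ 0.46652674, -0.41929989,  0.02157759]))
[ 1.105e+02  1.000e-01 -0.000e+00] {'clock': 3.025, 'joint_pos': array([-1.47392306e+01,  1.61365589e+01, -1.41605970e+01, -7.48947977e-03,
       -5.98802094e+01, -1.02455446e+01]), 'qvel': array([ 2.20961642, -2.30212504,  0.14063219,  0.10742795, -0.31741578,
       -0.69980926]), 'tau': array([ -1.59858841, -48.08907866,  26.60656929,   6.38648316,
         0.11565592,   0.23778241]), 'tool_pos': array([ 0.49885382, -0.32951799,  0.15645824]), 'orientation': array([  8.15751923,  89.8225166 , 163.16897572]), 'force': array([ 0.21833786, -0.62638435,  0.05792103]), 'moment': array([ 0.13351855, -0.08593867,  0.00027437]), 'opening': 0.052875191036844654}
```

View pics/w3.png

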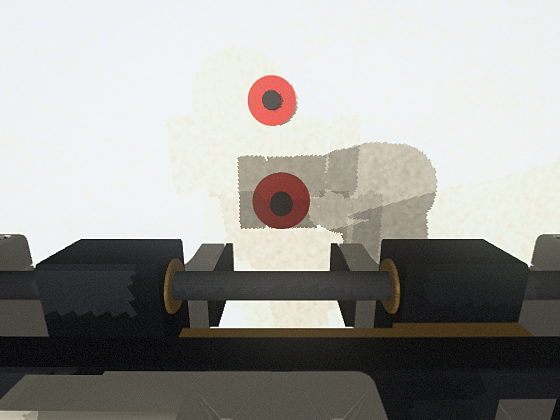

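Larger lid is at wrist (281,200), the small one at (272,100), and the jaws' mid column is about 281. Now I measure the larger.

Run:
```python
from h import *
s=snap('wrist','w4'); h=cv2.cvtColor(s['image'],cv2.COLOR_BGR2HSV)
m=(((h[...,0]<8)|(h[...,0]>172))&(h[...,1]>110)&(h[...,2]>40)).astype(np.uint8); m[:140]=0
m=biggest(m);print(rimfit(s,m,.018,.029,True),m.sum())
print(go([.4985,-.3295,.047]),proj(s,[.4985,-.3295,.018]))
k=((h[...,2]<75)&(h[...,1]<130)).astype(np.uint8);k[:170]=0;k[235:]=0;k[:,:255]=0;k[:,310:]=0
n,l,st,c=cv2.connectedComponentsWithStats(k);print(st,c); 
for q in c[1:]: print(onz(s,*q,.03))
```

```text
(array([ 0.49895675, -0.32876481]), array([ 0.49898195, -0.32878271,  0.0287787 ])) 2072
[110.6   1.    0.4] [[281.36168823 198.59963893]]
[[     0      0    560    420 234767]
 [   270    190     23     25    433]] [[279.49676914 209.5142716 ]
 [281.2517321  201.76212471]]
[ 0.49877804 -0.32923766  0.03      ]
```

Call:
send_rows([
  {"dx": 40,"dy": 0,"dz": 0,"ax": 0,"ay": 0,"az": 0,"fingers": 0.6},
  {"dx": 40,"dy": 0,"dz": 0,"ax": 0,"ay": 0,"az": 0,"fingers": 0.6},
  {"dx": 20,"dy": 0,"dz": 0,"ax": 0,"ay": 0,"az": 0,"fingers": 0.6},
  {"dx": 10,"dy": 0,"dz": 0,"ax": 0,"ay": 0,"az": 0,"fingers": 0.6},
  {"dx": 0,"dy": 0,"dz": 0,"ax": 0,"ay": 0,"az": 0,"fingers": 0.6},
  {"dx": 0,"dy": 0,"dz": 0,"ax": 0,"ay": 0,"az": 0,"fingers": 0.6},
])

```text
clock: 3.82
tool_pos: [0.5003, -0.329, 0.0496]
orientation: [-175.7, 89.9, -20.6]
force: [-0.3, 0.3, 0.1]
opening: 0.0522
```

Call:
send_rows([
  {"dx": 3,"dy": 0,"dz": 0,"ax": 0,"ay": 0,"az": 0,"fingers": 0.6},
  {"dx": 0,"dy": 0,"dz": 0,"ax": 0,"ay": 0,"az": 0,"fingers": 0},
  {"dx": 0,"dy": 0,"dz": 0,"ax": 0,"ay": 0,"az": 0,"fingers": 0},
  {"dx": 0,"dy": 0,"dz": 0,"ax": 0,"ay": 0,"az": 0,"fingers": 0},
  {"dx": 0,"dy": 0,"dz": 0,"ax": 0,"ay": 0,"az": 0,"fingers": 0},
  {"dx": 0,"dy": 0,"dz": 0,"ax": 0,"ay": 0,"az": 0,"fingers": 0},
])

```text
clock: 4.58
tool_pos: [0.4991, -0.3292, 0.0452]
orientation: [6.2, 90.0, 161.2]
force: [-0.1, 0.3, 0.5]
opening: 0.0077
```

Run:
```python
from h import *
o=ctrl.get_obs();print(o['tool_pos'],o['opening'],o['force'],o['clock'])
s=snap('wrist','w5');x,R=tool();print(np.round(R,4)); print(go([.49,.011,.21]))
```

```text
[ 0.49911571 -0.32921058  0.0452478 ] 0.007736172101472294 [-0.06341656  0.29775866  0.46589058] 4.575
[[-1.000e-04 -4.212e-01 -9.069e-01]
 [ 0.000e+00 -9.069e-01  4.212e-01]
 [-1.000e+00  0.000e+00  1.000e-04]]
[-164.8 -304.7  151.6]
```

View pics/w5.png

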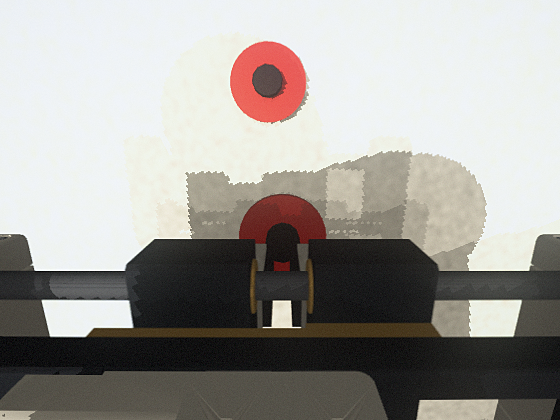

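Run:
```python
from h import *
s=snap('wrist','w6');o=ctrl.get_obs();print(o['opening'],o['clock'])
cv2.imwrite('pics/c6.png',cv2.resize(s['image'][170:340,180:380],None,fx=4,fy=3.5,interpolation=cv2.INTER_CUBIC))
print(proj(s,[[.4988,-.329,.018],[.4988,-.329,.034]]))
d=snap('side','d6');cv2.imwrite('pics/cd6.png',cv2.resize(d['image'][250:400,150:330],None,fx=4,fy=4,interpolation=cv2.INTER_CUBIC))
```

```text
0.0021225865240639937 4.675
[[282.05525785 236.91072061]
 [282.10861841 245.93895481]]
```

View pics/c6.png

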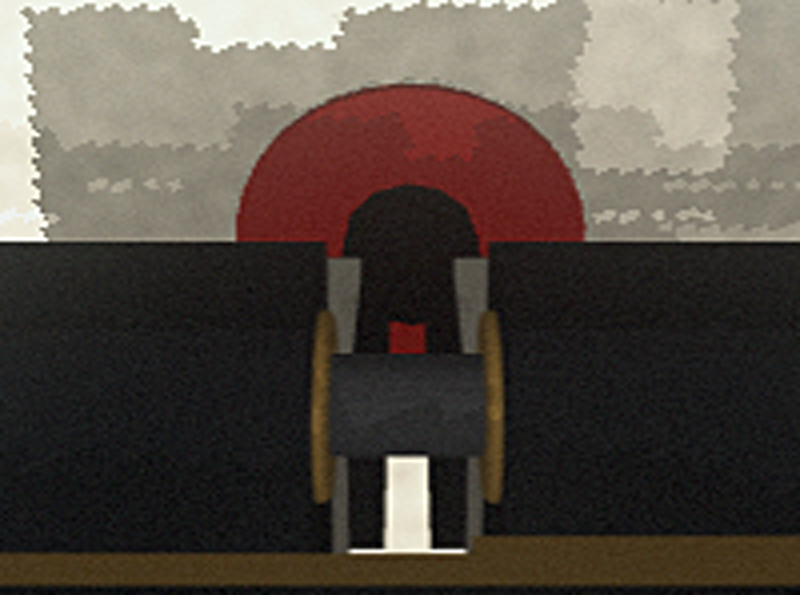

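View pics/cd6.png

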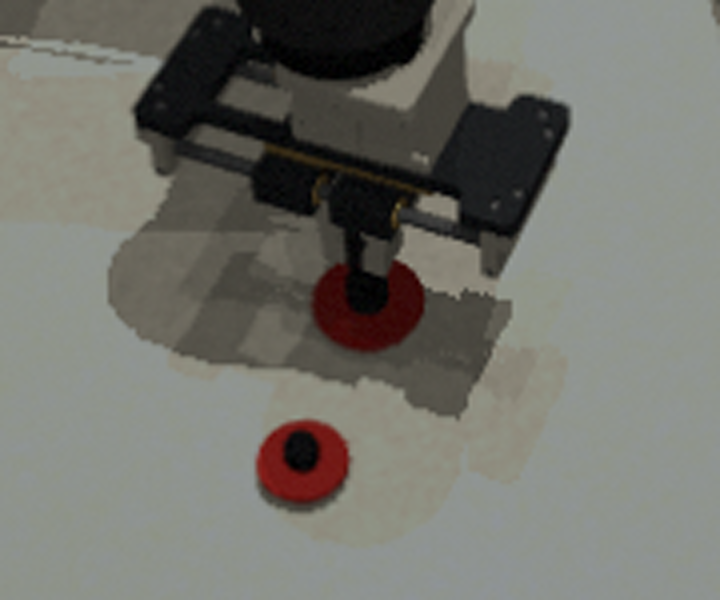

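Run:
```python
from h import *
d=snap('side','d7');h=cv2.cvtColor(d['image'],cv2.COLOR_BGR2HSV)
m=(((h[...,0]<8)|(h[...,0]>172))&(h[...,1]>110)&(h[...,2]>25)).astype(np.uint8);m[345:]=0;m[:,300:]=0
m=biggest(m);cs,_=cv2.findContours(m,0,cv2.CHAIN_APPROX_NONE);c=cs[0][:,0,:]
print(cv2.boundingRect(c))
P=np.array([onz(d,u,v,.014)[:2] for u,v in c.astype(float)]);  # lower (near) silhouette
sel=c[:,1]>c[:,1].mean()
print('near edge fit',least_squares(lambda q:np.linalg.norm(P[sel]-q,axis=1)-.029,P.mean(0),loss='soft_l1',f_scale=.001).x, P.min(0),P.max(0))
s=snap('wrist','w7');h=cv2.cvtColor(s['image'],cv2.COLOR_BGR2HSV)
m=(((h[...,0]<8)|(h[...,0]>172))&(h[...,1]>110)&(h[...,2]>25)).astype(np.uint8);m[:150]=0;m[239:]=0
m=biggest(m);cs,_=cv2.findContours(m,0,cv2.CHAIN_APPROX_NONE);c=cs[0][:,0,:].astype(float)
sel=c[:,1]<230
hull=np.array([q for q in c if q[1]<=235 and (np.sum((c[:,0]==q[0])&(c[:,1]<q[1]))==0 )])
P=np.array([onz(s,u,v,.018)[:2] for u,v in hull])
for z in(.014,.018): 
  P=np.array([onz(s,u,v,z)[:2] for u,v in hull]);print('wrist',least_squares(lambda q:np.linalg.norm(P-q[:2],axis=1)-q[2],[*P.mean(0),.029],loss='soft_l1',f_scale=.001).x)
print(tool()[0],proj(s,[[*tool()[0][:2],.02]]))
```

```text
(228, 315, 28, 23)
near edge fit [ 0.49767424 -0.32676738] [ 0.46960099 -0.3576071 ] [ 0.52529304 -0.30215349]
wrist [ 0.49924903 -0.32802202  0.02912888]
wrist [ 0.49864048 -0.3293558   0.02854113]
[ 0.4991215  -0.3291947   0.04525473] [[281.49568053 237.88871351]]
```

Run:
```python
from h import *
d=snap('side','d8');x,_=tool();im=cv2.resize(d['image'][270:350,195:290],(760,600),interpolation=cv2.INTER_CUBIC)
fx,fy=760/95,600/80
for z,c in((.018,(0,255,255)),(.020,(0,255,0)),(.034,(255,0,0)),(.045,(255,0,255)),(.092,(255,255,255))):
    u,v=proj(d,[x[0],x[1],z])[0]; print(z,u,v); cv2.circle(im,(int((u-195)*fx),int((v-270)*fy)),4,c,-1)
cv2.imwrite('pics/d8c.png',cv2.convertScaleAbs(im,alpha=2.5))
s=snap('wrist','w8');im=cv2.resize(s['image'][180:320,200:360],(800,600),interpolation=cv2.INTER_CUBIC)
for z,c in((.018,(0,255,255)),(.020,(0,255,0)),(.034,(255,0,0)),(.045,(255,0,255)),(.092,(255,255,255))):
    u,v=proj(s,[x[0],x[1],z])[0]; print(z,u,v); cv2.circle(im,(int((u-200)*5),int((v-180)*600/140)),4,c,-1)
cv2.imwrite('pics/w8c.png',cv2.convertScaleAbs(im,alpha=2.5))
```

```text
0.018 242.285295381712 324.53454336372505
0.02 242.22592572149762 323.93000330855926
0.034 241.80652456174 319.6550825328517
0.045 241.47224843440466 316.24242461229227
0.092 239.99515707299713 301.10507507095883
0.018 281.4757100303507 236.8511263046187
0.02 281.4761575507275 237.90447976882643
0.034 281.4795424571089 245.87339906598666
0.045 281.4825562072288 252.97102051466723
0.092 281.5007353026205 295.83436616533095
```

View pics/d8c.png

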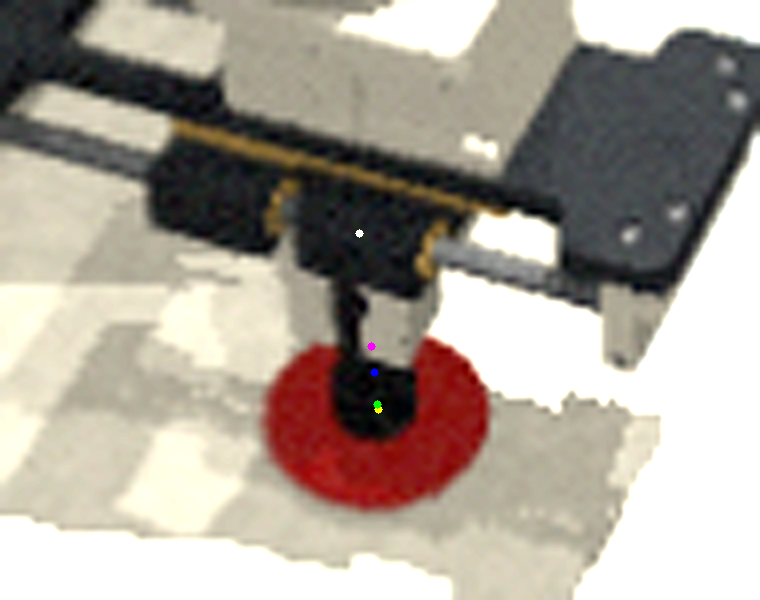

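View pics/w8c.png

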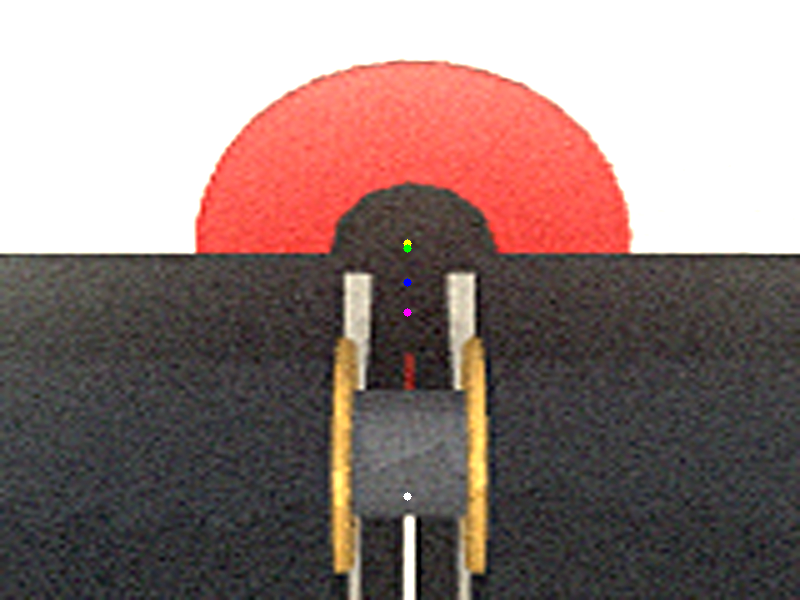

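The fingers closed just above the knob: the opening is 2 mm and the lid has not moved. The tip edge in both views lies at about z 0.035, so the tips reach only about 10 mm past the TCP, not the 25 mm stated. I will open, go 12 mm lower and check.

Call:
send_rows([
  {"dx": 0,"dy": 0,"dz": 0,"ax": 0,"ay": 0,"az": 0,"fingers": 0.5},
  {"dx": 0,"dy": 0,"dz": 0,"ax": 0,"ay": 0,"az": 0,"fingers": 0.5},
  {"dx": 0,"dy": 0,"dz": 0,"ax": 0,"ay": 0,"az": 0,"fingers": 0.5},
  {"dx": 0,"dy": 0,"dz": 0,"ax": 0,"ay": 0,"az": 0,"fingers": 0.5},
  {"dx": 0,"dy": 0,"dz": 0,"ax": 0,"ay": 0,"az": 0,"fingers": 0.5},
  {"dx": 4,"dy": 0,"dz": 0,"ax": 0,"ay": 0,"az": 0,"fingers": 0.5},
  {"dx": 4,"dy": 0,"dz": 0,"ax": 0,"ay": 0,"az": 0,"fingers": 0.5},
  {"dx": 4,"dy": 0,"dz": 0,"ax": 0,"ay": 0,"az": 0,"fingers": 0.5},
  {"dx": 0,"dy": 0,"dz": 0,"ax": 0,"ay": 0,"az": 0,"fingers": 0.5},
])

```text
clock: 6.05
tool_pos: [0.4988, -0.3291, 0.0327]
orientation: [6.7, 89.9, 161.8]
force: [-0.1, -0.4, 0.2]
opening: 0.0439
```

Run:
```python
from h import *
print(ctrl.get_obs()['force'])
d=snap('side','d9');x,_=tool();im=cv2.resize(d['image'][270:350,195:290],(760,600),interpolation=cv2.INTER_CUBIC)
cv2.imwrite('pics/d9c.png',cv2.convertScaleAbs(im,alpha=2.5))
s=snap('wrist','w9');im=cv2.resize(s['image'][180:320,200:360],(800,600),interpolation=cv2.INTER_CUBIC)
cv2.imwrite('pics/w9c.png',cv2.convertScaleAbs(im,alpha=2.5))
```

```text
[-0.06770975 -0.38641647  0.24689693]
```

View pics/d9c.png

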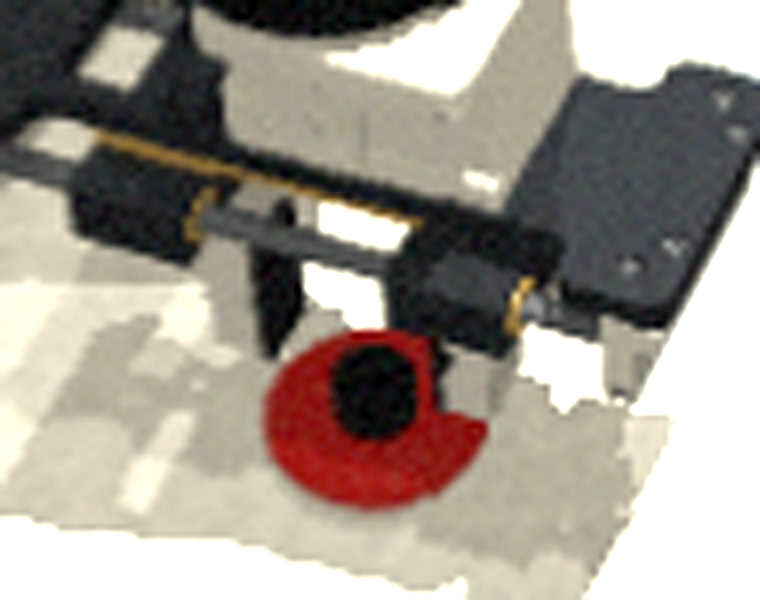

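View pics/w9c.png

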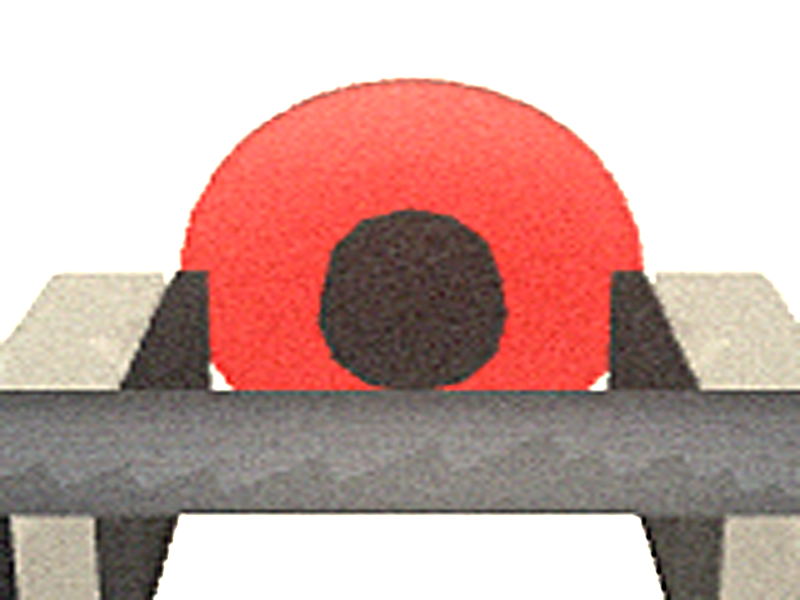

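Call:
send_rows([
  {"dx": 0,"dy": 0,"dz": 0,"ax": 0,"ay": 0,"az": 0,"fingers": 0.1},
  {"dx": 0,"dy": 0,"dz": 0,"ax": 0,"ay": 0,"az": 0,"fingers": 0.1},
  {"dx": 0,"dy": 0,"dz": 0,"ax": 0,"ay": 0,"az": 0,"fingers": 0.1},
  {"dx": 0,"dy": 0,"dz": 0,"ax": 0,"ay": 0,"az": 0,"fingers": 0.1},
  {"dx": 0,"dy": 0,"dz": 0,"ax": 0,"ay": 0,"az": 0,"fingers": 0.1},
])

```text
clock: 6.78
tool_pos: [0.4991, -0.3292, 0.0333]
orientation: [-169.0, 90.0, -13.9]
force: [-0.2, -0.3, -0.6]
opening: 0.0091
```

Run:
```python
from h import *
o=ctrl.get_obs();print(o['force'],o['opening'],o['tool_pos'])
s=snap('wrist','w10');im=cv2.resize(s['image'][180:320,200:360],(800,600),interpolation=cv2.INTER_CUBIC)
x,R=tool()
for z in(.018,.022,.026):print(z,proj(s,x-[0,0,x[2]-z]+R[:,1]*.0095))
cv2.imwrite('pics/w10c.png',cv2.convertScaleAbs(im,alpha=2.5))
```

```text
[-0.15960408 -0.3255643  -0.58516011] 0.009147442576547314 [ 0.49914098 -0.32919086  0.03328007]
0.018 [[281.46225849 229.13243696]]
0.022 [[281.46297819 231.26050143]]
0.026 [[281.46372787 233.47748908]]
```

View pics/w10c.png

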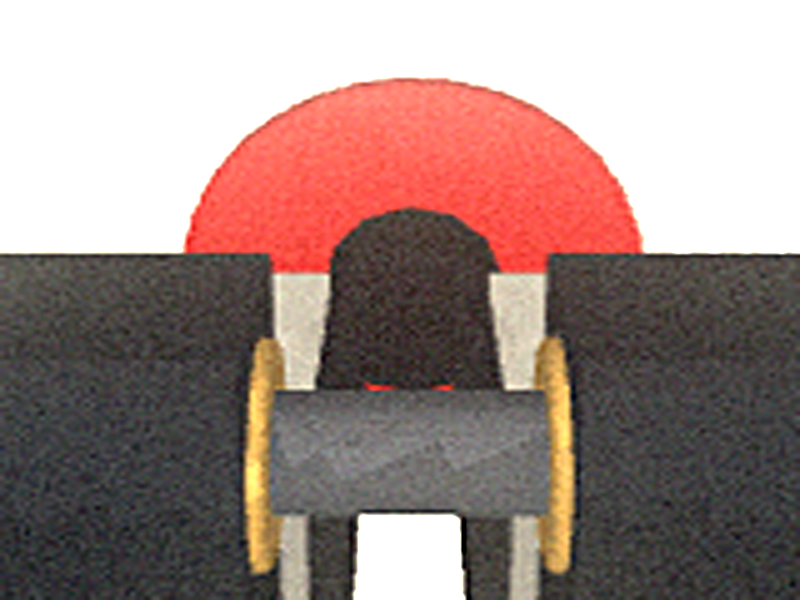

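Run:
```python
from h import *
o=ctrl.get_obs()
d=snap('side','d11');s=snap('wrist','w11')
im=cv2.resize(d['image'][280:345,200:280],(800,600),interpolation=cv2.INTER_NEAREST)
cv2.imwrite('pics/d11c.png',cv2.convertScaleAbs(im,alpha=2.5))
dd=cv2.imread('pics/d9.png')
im=cv2.resize(dd[280:345,200:280],(800,600),interpolation=cv2.INTER_NEAREST)
cv2.imwrite('pics/d9n.png',cv2.convertScaleAbs(im,alpha=2.5))
# d9/w9 triangulate: shift wrist cam by TCP difference
s9=dict(s); x=tool()[0]; dx=np.array([.4988,-.3291,.0327])-x; s9['t']=s['t']-s['R']@dx
a=ray(s9,241.6,243.5); b=ray(d,249.6,324.9); P=cross([a,b]);print(P, [np.linalg.norm(np.cross(P-c,q)) for c,q in(a,b)])
```

```text
[ 0.51516637 -0.34602725  0.03782759] [np.float64(0.0005335315200049299), np.float64(0.0005335315200048888)]
```

View pics/d11c.png

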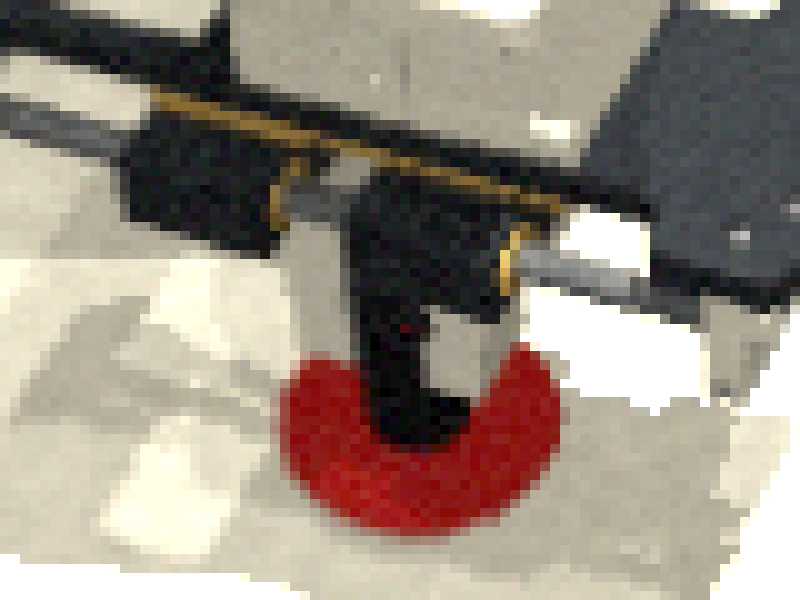

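View pics/d9n.png

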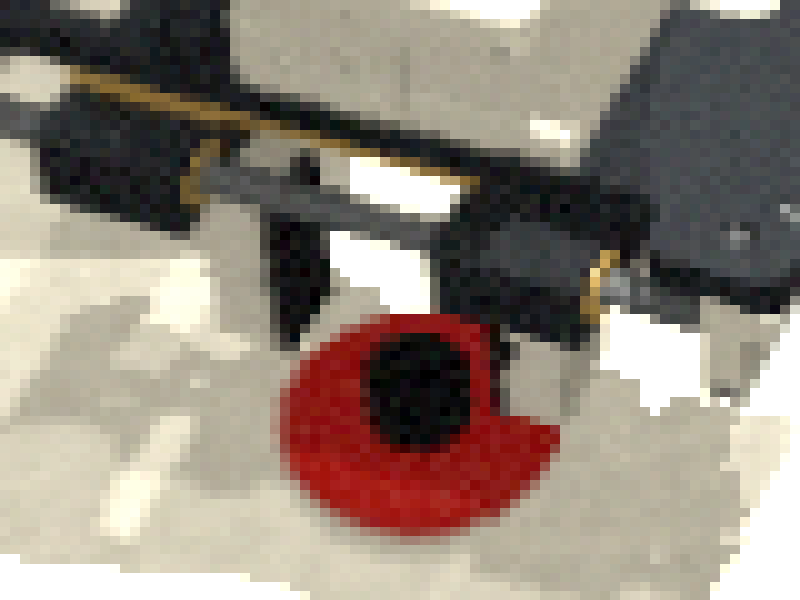

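Triangulating the fingertip corner from the wrist view (241.6,243.5) and side view (249.6,324.9) gives z ≈ 0.038 with the TCP at 0.033. So the tips actually sit 5–10 mm above the reported TCP. I will open and go lower, feeling for the flange.

Call:
send_rows([
  {"dx": 0,"dy": 0,"dz": 0,"ax": 0,"ay": 0,"az": 0,"fingers": 0.5},
  {"dx": 0,"dy": 0,"dz": 0,"ax": 0,"ay": 0,"az": 0,"fingers": 0.5},
  {"dx": 0,"dy": 0,"dz": 0,"ax": 0,"ay": 0,"az": 0,"fingers": 0.5},
  {"dx": 4,"dy": 0,"dz": 0,"ax": 0,"ay": 0,"az": 0,"fingers": 0.5},
  {"dx": 4,"dy": 0,"dz": 0,"ax": 0,"ay": 0,"az": 0,"fingers": 0.5},
  {"dx": 4,"dy": 0,"dz": 0,"ax": 0,"ay": 0,"az": 0,"fingers": 0.5},
  {"dx": 2,"dy": 0,"dz": 0,"ax": 0,"ay": 0,"az": 0,"fingers": 0.5},
  {"dx": 0,"dy": 0,"dz": 0,"ax": 0,"ay": 0,"az": 0,"fingers": 0.5},
])

```text
clock: 7.92
tool_pos: [0.4991, -0.3292, 0.019]
orientation: [13.6, 90.0, 168.7]
force: [-0.4, -0.8, -0.2]
opening: 0.044
```

Run:
```python
from h import *
d=snap('side','d12');s=snap('wrist','w12');print(ctrl.get_obs()['force'],tool()[0])
im=cv2.resize(d['image'][280:345,200:280],(800,600),interpolation=cv2.INTER_NEAREST)
cv2.imwrite('pics/d12c.png',cv2.convertScaleAbs(im,alpha=2.5))
```

```text
[0.62959695 0.49704932 0.58109574] [ 0.49922515 -0.32920559  0.01930601]
```

View pics/d12c.png

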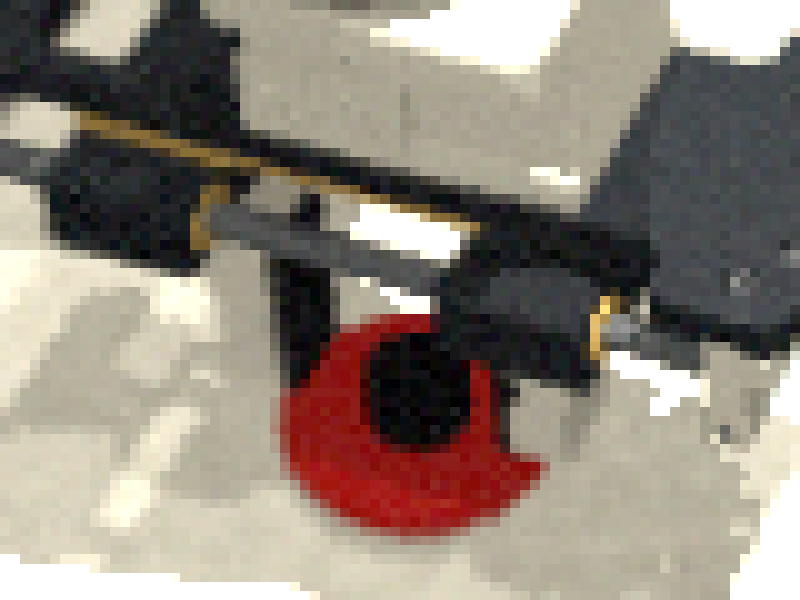

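View pics/w12.png

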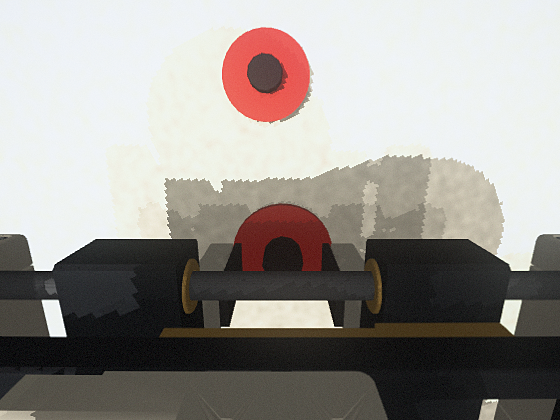

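Call:
send_rows([
  {"dx": 2,"dy": 0,"dz": 0,"ax": 0,"ay": 0,"az": 0,"fingers": 0.5},
  {"dx": 1.5,"dy": 0,"dz": 0,"ax": 0,"ay": 0,"az": 0,"fingers": 0.5},
  {"dx": 0,"dy": 0,"dz": 0,"ax": 0,"ay": 0,"az": 0,"fingers": 0.5},
])

```text
clock: 8.4
tool_pos: [0.499, -0.3292, 0.0156]
orientation: [10.3, 90.0, 165.4]
force: [0.3, -1.0, 0.8]
opening: 0.0437
```

Call:
send_rows([
  {"dx": 0,"dy": 0,"dz": 0,"ax": 0,"ay": 0,"az": 0,"fingers": 0.1},
  {"dx": 0,"dy": 0,"dz": 0,"ax": 0,"ay": 0,"az": 0,"fingers": 0.1},
  {"dx": 0,"dy": 0,"dz": 0,"ax": 0,"ay": 0,"az": 0,"fingers": 0.1},
  {"dx": 0,"dy": 0,"dz": 0,"ax": 0,"ay": 0,"az": 0,"fingers": 0.1},
])

```text
clock: 8.9
tool_pos: [0.4992, -0.3292, 0.0158]
orientation: [179.9, 90.0, -25.0]
force: [-0.4, 0.2, 0.4]
opening: 0.0214
```

Call:
send_rows([
  {"dx": -20,"dy": 0,"dz": 0,"ax": 0,"ay": 0,"az": 0,"fingers": 0.1},
  {"dx": -40,"dy": 0,"dz": 0,"ax": 0,"ay": 0,"az": 0,"fingers": 0.1},
  {"dx": -45,"dy": -20,"dz": 10,"ax": 0,"ay": 0,"az": 0,"fingers": 0.1},
  {"dx": -45,"dy": -35,"dz": 17,"ax": 0,"ay": 0,"az": 0,"fingers": 0.1},
  {"dx": -15,"dy": -40,"dz": 20,"ax": 0,"ay": 0,"az": 0,"fingers": 0.1},
  {"dx": 0,"dy": -40,"dz": 20,"ax": 0,"ay": 0,"az": 0,"fingers": 0.1},
  {"dx": 0,"dy": -40,"dz": 20,"ax": 0,"ay": 0,"az": 0,"fingers": 0.1},
  {"dx": 0,"dy": -40,"dz": 20,"ax": 0,"ay": 0,"az": 0,"fingers": 0.1},
  {"dx": 0,"dy": -30,"dz": 15,"ax": 0,"ay": 0,"az": 0,"fingers": 0.1},
  {"dx": 0,"dy": -20,"dz": 10,"ax": 0,"ay": 0,"az": 0,"fingers": 0.1},
  {"dx": 0,"dy": 0,"dz": 0,"ax": 0,"ay": 0,"az": 0,"fingers": 0.1},
])

```text
clock: 10.28
tool_pos: [0.491, -0.0321, 0.1809]
orientation: [-116.2, 90.0, 39.1]
force: [0.8, -0.5, -0.6]
opening: 0.0207
```

Run:
```python
from h import *
print(ctrl.get_obs()['force'],tool()[0])
s=snap('wrist','w13');print(go([.49,.011,.16]))
b=bluemask(s);print(b.sum());print('tub',rimfit(s,b,.105,.03))
d=snap('side','d13')
cv2.imwrite('pics/d13c.png',cv2.resize(d['image'][120:300,140:360],(733,600)))
```

```text
[ 0.79029302 -0.48366449 -0.6049864 ] [ 0.49096296 -0.03208102  0.18088361]
[ 20.8 -39.3  19.3]
47
tub (array([ 0.49122978, -0.00228144]), array([ 0.49122978, -0.00228144,  0.03      ]))
```

View pics/w13.png

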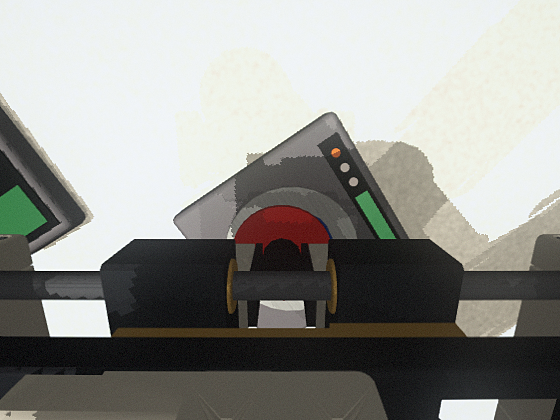

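View pics/d13c.png

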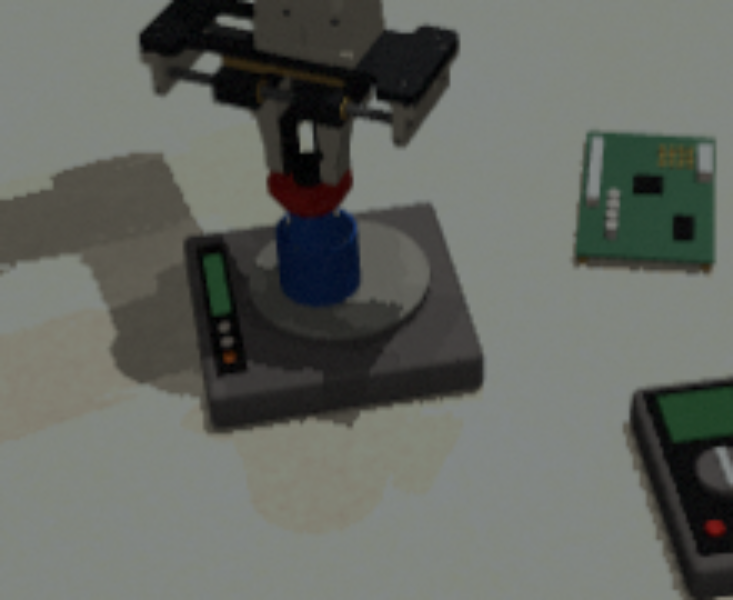

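Call:
send_rows([
  {"dx": 0,"dy": -20,"dz": 9.5,"ax": 0,"ay": 0,"az": 0,"fingers": 0.1},
  {"dx": 6,"dy": -19.5,"dz": 9.5,"ax": 0,"ay": 0,"az": 0,"fingers": 0.1},
  {"dx": 15,"dy": 0,"dz": 0,"ax": 0,"ay": 0,"az": 0,"fingers": 0.1},
  {"dx": 0,"dy": 0,"dz": 0,"ax": 0,"ay": 0,"az": 0,"fingers": 0.1},
  {"dx": 0,"dy": 0,"dz": 0,"ax": 0,"ay": 0,"az": 0,"fingers": 0.1},
])

```text
clock: 11.0
tool_pos: [0.4905, 0.0097, 0.1597]
orientation: [71.4, 90.0, -133.5]
force: [0.0, 0.6, 0.5]
opening: 0.0208
```

Run:
```python
from h import *
print(ctrl.get_obs()['force'],tool()[0],go([.4903,.0112,.12]))
d=snap('side','d14');t=snap('top','t14');x=tool()[0]
print(proj(d,[x,[.4903,.0112,.105]]))
cv2.imwrite('pics/d14c.png',cv2.convertScaleAbs(cv2.resize(d['image'][150:230,190:280],(675,600),interpolation=cv2.INTER_CUBIC),alpha=2))
```

```text
[0.0029086  0.58818975 0.46116155] [0.49046309 0.00971244 0.15972965] [39.7 -1.3  0.8]
[[233.60487727 170.22009655]
 [234.98385612 188.43029639]]
```

View pics/d14c.png

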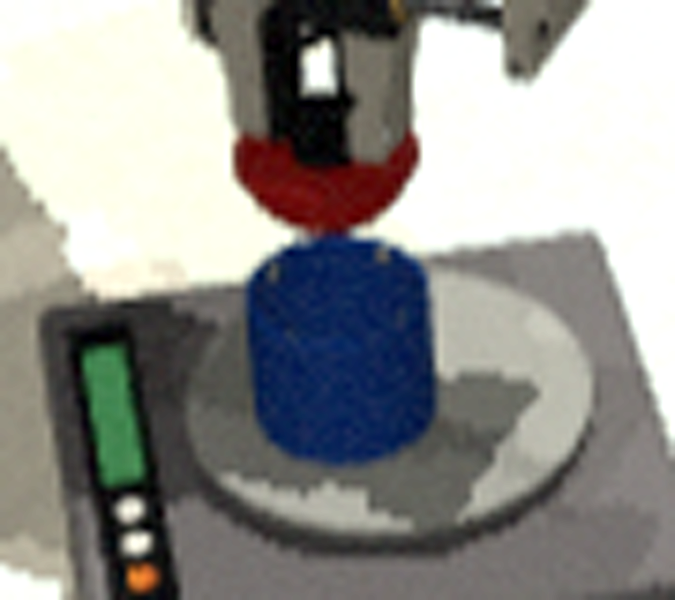

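Call:
send_rows([
  {"dx": 10,"dy": -1.3,"dz": 0.8,"ax": 0,"ay": 0,"az": 0,"fingers": 0.1},
  {"dx": 10,"dy": 0,"dz": 0,"ax": 0,"ay": 0,"az": 0,"fingers": 0.1},
  {"dx": 10,"dy": 0,"dz": 0,"ax": 0,"ay": 0,"az": 0,"fingers": 0.1},
  {"dx": 7,"dy": 0,"dz": 0,"ax": 0,"ay": 0,"az": 0,"fingers": 0.1},
  {"dx": 3,"dy": 0,"dz": 0,"ax": 0,"ay": 0,"az": 0,"fingers": 0.1},
  {"dx": 0,"dy": 0,"dz": 0,"ax": 0,"ay": 0,"az": 0,"fingers": 0.1},
  {"dx": 0,"dy": 0,"dz": 0,"ax": 0,"ay": 0,"az": 0,"fingers": 0.1},
])

```text
clock: 11.98
tool_pos: [0.4905, 0.0122, 0.1201]
orientation: [-142.3, 90.0, 12.8]
force: [-0.5, 0.9, 0.0]
opening: 0.0209
```

Call:
send_rows([
  {"dx": 3,"dy": 0,"dz": 0,"ax": 0,"ay": 0,"az": 0,"fingers": 0.1},
  {"dx": 2,"dy": 0,"dz": 0,"ax": 0,"ay": 0,"az": 0,"fingers": 0.1},
  {"dx": 2,"dy": 0,"dz": 0,"ax": 0,"ay": 0,"az": 0,"fingers": 0.1},
  {"dx": 0,"dy": 0,"dz": 0,"ax": 0,"ay": 0,"az": 0,"fingers": 0.1},
  {"dx": 0,"dy": 0,"dz": 0,"ax": 0,"ay": 0,"az": 0,"fingers": 0.1},
])

```text
clock: 12.6
tool_pos: [0.4903, 0.0122, 0.1127]
orientation: [-49.7, 90.0, 105.4]
force: [0.0, -0.2, -1.1]
opening: 0.0205
```

Call:
send_rows([
  {"dx": 2,"dy": 0,"dz": 0,"ax": 0,"ay": 0,"az": 0,"fingers": 0.1},
  {"dx": 1,"dy": 0,"dz": 0,"ax": 0,"ay": 0,"az": 0,"fingers": 0.1},
  {"dx": 0,"dy": 0,"dz": 0,"ax": 0,"ay": 0,"az": 0,"fingers": 0.1},
  {"dx": 0,"dy": 0,"dz": 0,"ax": 0,"ay": 0,"az": 0,"fingers": 0.1},
])

```text
clock: 13.1
tool_pos: [0.4901, 0.012, 0.1095]
orientation: [33.2, 90.0, -171.7]
force: [-0.5, 0.4, -1.5]
opening: 0.0209
```

Call:
send_rows([
  {"dx": 2,"dy": 0,"dz": 0,"ax": 0,"ay": 0,"az": 0,"fingers": 0.1},
  {"dx": 1,"dy": 0,"dz": 0,"ax": 0,"ay": 0,"az": 0,"fingers": 0.1},
  {"dx": 0,"dy": 0,"dz": 0,"ax": 0,"ay": 0,"az": 0,"fingers": 0.1},
  {"dx": 0,"dy": 0,"dz": 0,"ax": 0,"ay": 0,"az": 0,"fingers": 0.1},
])

```text
clock: 13.6
tool_pos: [0.4902, 0.012, 0.1068]
orientation: [48.7, 90.0, -156.2]
force: [-1.0, 0.6, 1.7]
opening: 0.0205
```

Run:
```python
from h import *
o=ctrl.get_obs();print(o['force'],o['tau'],tool()[0])
d=snap('side','d15')
cv2.imwrite('pics/d15c.png',cv2.convertScaleAbs(cv2.resize(d['image'][150:230,190:280],(675,600),interpolation=cv2.INTER_CUBIC),alpha=2))
```

```text
[-0.96231565  0.55313447  1.65191972] [ 6.19614031e-02 -3.65952730e+01  2.39412743e+01  5.68295449e+00
  2.94097457e-01 -2.27179546e-03] [0.49017354 0.01203817 0.10678317]
```

View pics/d15c.png

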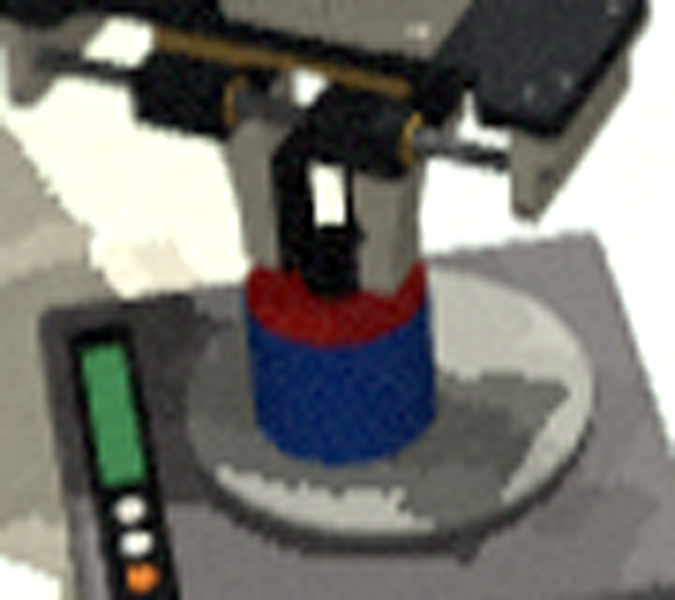

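Call:
send_rows([
  {"dx": 2,"dy": 0,"dz": 0,"ax": 0,"ay": 0,"az": 0,"fingers": 0.1},
  {"dx": 0,"dy": 0,"dz": 0,"ax": 0,"ay": 0,"az": 0,"fingers": 0.1},
  {"dx": 0,"dy": 0,"dz": 0,"ax": 0,"ay": 0,"az": 0,"fingers": 0.1},
])

```text
clock: 14.02
tool_pos: [0.4905, 0.012, 0.1066]
orientation: [-170.9, 89.9, -15.8]
force: [-8.3, 1.3, 20.3]
opening: 0.0207
```

Pressed with 20 N: z stalls at 0.1066, where home was predicted at 0.107. Next I release and check.

Call:
send_rows([
  {"dx": -2,"dy": 0,"dz": 0,"ax": 0,"ay": 0,"az": 0,"fingers": 0.1},
  {"dx": 0,"dy": 0,"dz": 0,"ax": 0,"ay": 0,"az": 0,"fingers": 0.3},
  {"dx": 0,"dy": 0,"dz": 0,"ax": 0,"ay": 0,"az": 0,"fingers": 1},
  {"dx": 0,"dy": 0,"dz": 0,"ax": 0,"ay": 0,"az": 0,"fingers": 1},
  {"dx": 0,"dy": 0,"dz": 0,"ax": 0,"ay": 0,"az": 0,"fingers": 1},
  {"dx": 0,"dy": 0,"dz": 0,"ax": 0,"ay": 0,"az": 0,"fingers": 1},
  {"dx": 0,"dy": 0,"dz": 0,"ax": 0,"ay": 0,"az": 0,"fingers": 1},
  {"dx": 0,"dy": 0,"dz": 0,"ax": 0,"ay": 0,"az": 0,"fingers": 1},
  {"dx": 0,"dy": 0,"dz": 0,"ax": 0,"ay": 0,"az": 0,"fingers": 1},
])

```text
clock: 15.15
tool_pos: [0.4903, 0.0121, 0.1068]
orientation: [-123.4, 90.0, 31.7]
force: [0.2, -0.2, -0.5]
opening: 0.0862
```

Run:
```python
from h import *
o=ctrl.get_obs();print(o['force'],o['opening'],tool()[0])
d=snap('side','d16');s=snap('wrist','w16')
cv2.imwrite('pics/d16c.png',np.hstack([cv2.convertScaleAbs(cv2.resize(d['image'][170:230,200:270],(400,343),interpolation=cv2.INTER_CUBIC),alpha=2),cv2.resize(s['image'][150:350,170:390],(377,343))]))
x=tool()[0]
# wrist: circle fit of flange from its lower edge... print predicted flange edge pixel rows
m=biggest(redmask(s)|0);print(cv2.boundingRect(m))
h=cv2.cvtColor(s['image'],cv2.COLOR_BGR2HSV)
m=(((h[...,0]<8)|(h[...,0]>172))&(h[...,1]>110)&(h[...,2]>25)).astype(np.uint8);m[240:]=0
cs,_=cv2.findContours(biggest(m),0,cv2.CHAIN_APPROX_NONE);c=cs[0][:,0,:].astype(float)
hull=np.array([[u,c[c[:,0]==u,1].min()] for u in np.unique(c[:,0])])
for z in(.105,.109,.115):
  P=np.array([onz(s,u,v,z)[:2] for u,v in hull]);print(z,least_squares(lambda q:np.linalg.norm(P-q[:2],axis=1)-q[2],[*P.mean(0),.029],loss='soft_l1',f_scale=.001).x)
```

```text
[ 0.15599829 -0.22716477 -0.50927163] 0.08618833954693816 [0.49029082 0.01210169 0.10677197]
(232, 206, 101, 65)
0.105 [0.49075013 0.0129187  0.02895276]
0.109 [0.49002681 0.01135978 0.02826635]
0.115 [0.48894183 0.00902143 0.02723675]
```

View pics/d16c.png

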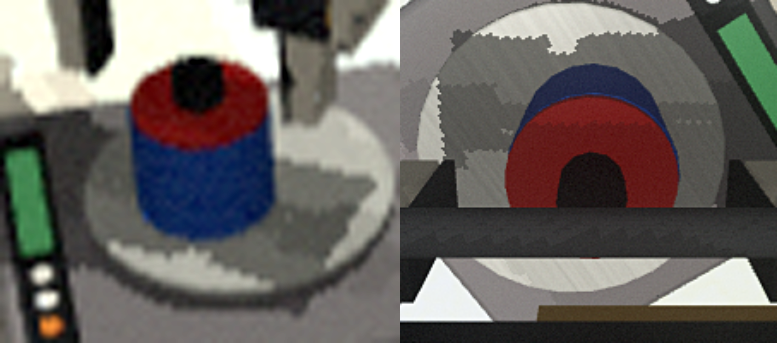

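View pics/w16.png

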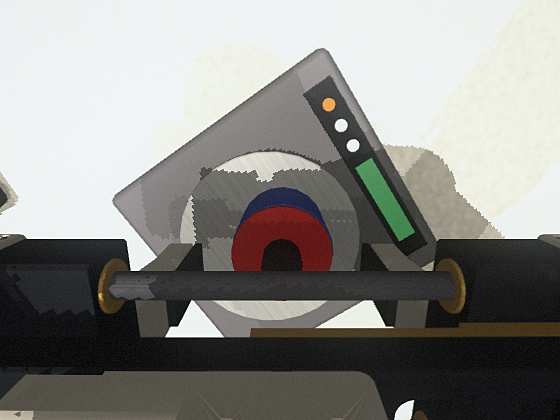

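Lid sits level and flush: flange at wrist (282,235) with a blue wall band around it, and radius 29 mm at z≈0.106. Before descending around the tub I need the tip and rod heights relative to the TCP, because of the knob clearance.

Run:
```python
import cv2
d=cv2.imread('pics/d16.png');cv2.imwrite('pics/d16n.png',cv2.convertScaleAbs(cv2.resize(d[140:220,185:285],(800,640),interpolation=cv2.INTER_NEAREST)[:600],alpha=2.3))
s=cv2.imread('pics/w16.png');cv2.imwrite('pics/w16n.png',cv2.convertScaleAbs(cv2.resize(s[230:340,90:290],(800,440),interpolation=cv2.INTER_NEAREST),alpha=2.3))
```

```text
(no output)
```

View pics/d16n.png

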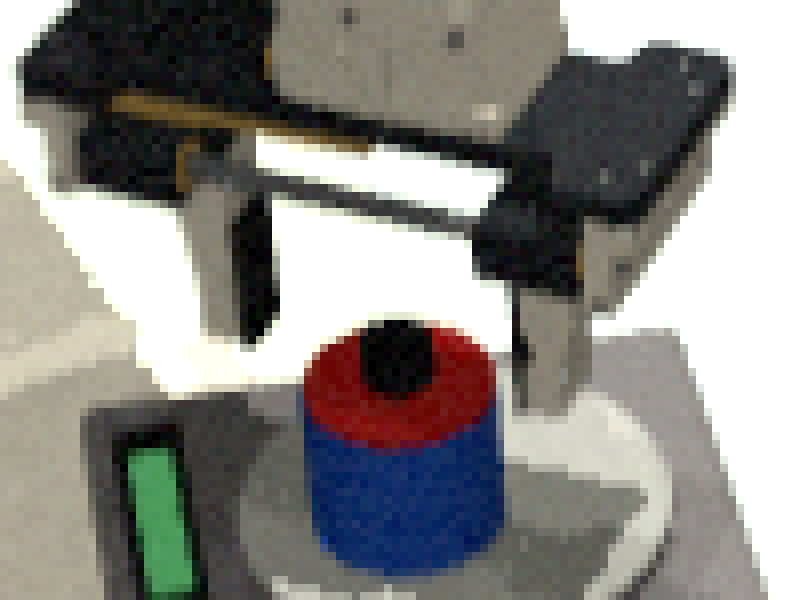

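View pics/w16n.png

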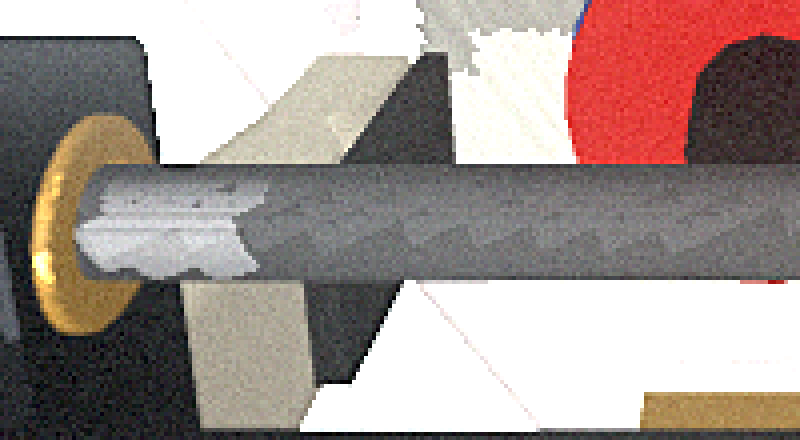

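Run:
```python
from h import *
d=snap('side','d17');s=snap('wrist','w17');x,R=tool();print(x)
for n,w,p in(('tip pad L',(201.8,243.2),(249.6,190.4)),('tip gray in',(191.3,243.8),(250.9,191.5)),('tip gray out',(170,243.8),(256.3,191.9)),('tip other',(363-1,243.3),(218.5,182.5)),('ring',(452,286),(208.4,160.6))):
    a=ray(s,*w);b=ray(d,*p);P=cross([a,b]);print(n,np.round(P,4),np.round(1000*R.T@(P-x),1),np.linalg.norm(np.cross(P-a[0],a[1])))
```

```text
[0.49027204 0.01209362 0.10676375]
tip pad L [ 0.5253 -0.0151  0.1172] [-10.5   9.9 -43.2] 0.00035027633524614075
tip gray in [ 0.5294 -0.0178  0.1168] [-10.1  10.6 -48.1] 0.0010364492361425684
tip gray out [ 0.541  -0.0221  0.1173] [-10.5   9.6 -60.4] 0.0002762586942501296
tip other [0.4491 0.0206 0.1183] [-11.5   9.6  40.9] 0.0023988751501032514
ring [0.4343 0.0095 0.1916] [-84.8  25.9  49.7] 0.0005501413795725609
```

The tip is at tool x = −10 mm (10 mm above the reported TCP) and the rod is 75 mm behind the tip. So finger proportions match the text, but the reported frame is shifted about 35 mm along the fingers. I want tips at z≈0.067, which leaves about 7 mm between body and knob, so I descend 50 mm.

Call:
send_rows([
  {"dx": 10,"dy": 0,"dz": 0,"ax": 0,"ay": 0,"az": 0,"fingers": 1},
  {"dx": 10,"dy": 0,"dz": 0,"ax": 0,"ay": 0,"az": 0,"fingers": 1},
  {"dx": 10,"dy": 0,"dz": 0,"ax": 0,"ay": 0,"az": 0,"fingers": 1},
  {"dx": 8,"dy": 0,"dz": 0,"ax": 0,"ay": 0,"az": 0,"fingers": 1},
  {"dx": 6,"dy": 0,"dz": 0,"ax": 0,"ay": 0,"az": 0,"fingers": 1},
  {"dx": 3,"dy": 0,"dz": 0,"ax": 0,"ay": 0,"az": 0,"fingers": 1},
  {"dx": 2,"dy": 0,"dz": 0,"ax": 0,"ay": 0,"az": 0,"fingers": 1},
  {"dx": 0,"dy": 0,"dz": 0,"ax": 0,"ay": 0,"az": 0,"fingers": 1},
])

```text
clock: 16.35
tool_pos: [0.4904, 0.0121, 0.0578]
orientation: [-138.4, 90.0, 16.7]
force: [0.6, -0.0, 0.1]
opening: 0.0874
```

Run:
```python
from h import *
o=ctrl.get_obs();print(o['force'],o['opening'],tool()[0])
d=snap('side','d18');s=snap('wrist','w18')
cv2.imwrite('pics/d18n.png',cv2.convertScaleAbs(cv2.resize(d['image'][150:230,190:280],(675,600),interpolation=cv2.INTER_NEAREST),alpha=2.3))
```

```text
[ 0.64896312 -0.03596073  0.12938349] 0.08743764339241406 [0.49036719 0.01214112 0.05781937]
```

View pics/d18n.png

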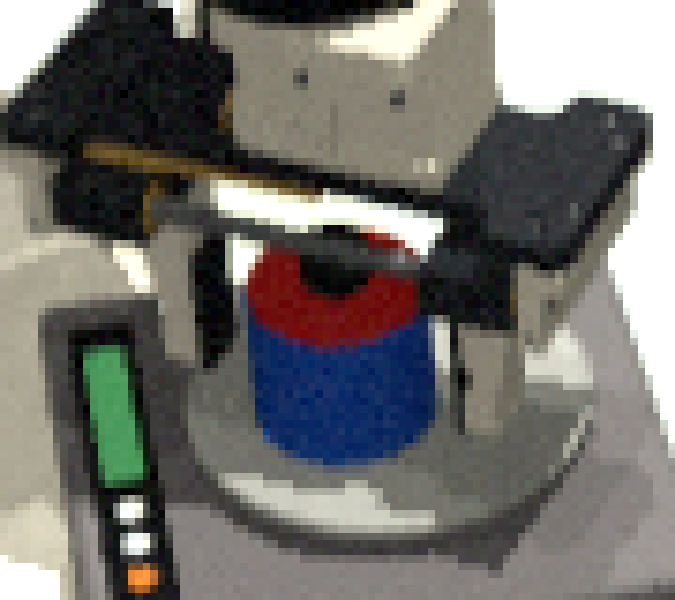

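View pics/w18.png

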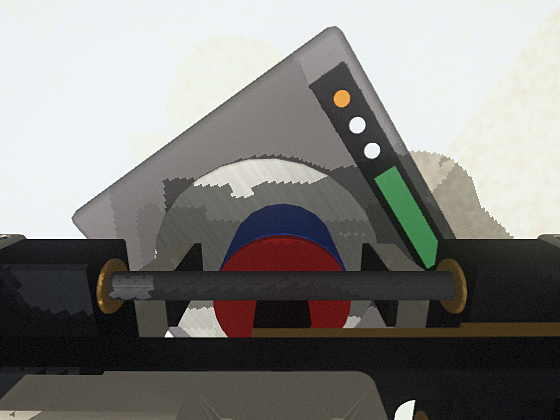

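Call:
send_rows([
  {"dx": 0,"dy": 0,"dz": 0,"ax": 0,"ay": 0,"az": 0,"fingers": 0.8},
  {"dx": 0,"dy": 0,"dz": 0,"ax": 0,"ay": 0,"az": 0,"fingers": 0.6},
  {"dx": 0,"dy": 0,"dz": 0,"ax": 0,"ay": 0,"az": 0,"fingers": 0.5},
  {"dx": 0,"dy": 0,"dz": 0,"ax": 0,"ay": 0,"az": 0,"fingers": 0.5},
  {"dx": 0,"dy": 0,"dz": 0,"ax": 0,"ay": 0,"az": 0,"fingers": 0.5},
  {"dx": 0,"dy": 0,"dz": 0,"ax": 0,"ay": 0,"az": 0,"fingers": 0.5},
])

```text
clock: 17.2
tool_pos: [0.4903, 0.0121, 0.0578]
orientation: [-112.5, 90.0, 42.6]
force: [-1.2, 0.1, 1.3]
opening: 0.0607
```

Call:
send_rows([
  {"dx": -4,"dy": 0,"dz": 0,"ax": 0,"ay": 0,"az": 0,"fingers": 0.5},
  {"dx": -8,"dy": 0,"dz": 0,"ax": 0,"ay": 0,"az": 0,"fingers": 0.5},
  {"dx": -12,"dy": 0,"dz": 0,"ax": 0,"ay": 0,"az": 0,"fingers": 0.5},
  {"dx": -15,"dy": 0,"dz": 0,"ax": 0,"ay": 0,"az": 0,"fingers": 0.5},
  {"dx": -15,"dy": 0,"dz": 0,"ax": 0,"ay": 0,"az": 0,"fingers": 0.5},
  {"dx": -15,"dy": 0,"dz": 0,"ax": 0,"ay": 0,"az": 0,"fingers": 0.5},
  {"dx": -13,"dy": 0,"dz": 0,"ax": 0,"ay": 0,"az": 0,"fingers": 0.5},
  {"dx": -10,"dy": 0,"dz": 0,"ax": 0,"ay": 0,"az": 0,"fingers": 0.5},
  {"dx": -8,"dy": 0,"dz": 0,"ax": 0,"ay": 0,"az": 0,"fingers": 0.5},
  {"dx": 0,"dy": 0,"dz": 0,"ax": 0,"ay": 0,"az": 0,"fingers": 0.5},
  {"dx": 0,"dy": 0,"dz": 0,"ax": 0,"ay": 0,"az": 0,"fingers": 0.5},
  {"dx": 0,"dy": 0,"dz": 0,"ax": 0,"ay": 0,"az": 0,"fingers": 0.5},
])

```text
clock: 18.7
tool_pos: [0.49, 0.012, 0.1572]
orientation: [44.0, 89.9, -160.9]
force: [-1.2, -0.4, -3.0]
opening: 0.0605
```

Run:
```python
from h import *
o=ctrl.get_obs();print(o['force'],o['opening'],tool()[0],o['qvel'])
d=snap('side','d19');s=snap('wrist','w19')
cv2.imwrite('pics/d19n.png',cv2.convertScaleAbs(cv2.resize(d['image'][100:240,180:320],(600,600),interpolation=cv2.INTER_CUBIC),alpha=2))
x=tool()[0]
cs,_=cv2.findContours(bluemask(d),0,cv2.CHAIN_APPROX_NONE);c=max(cs,key=len)[:,0,:];v=c[:,1].max();print(cv2.boundingRect(c),'bottom should be near',proj(d,[[x[0],x[1]-.03,.155]]))
print('pan centre approx',onz(d,242,203,.055))
```

```text
[-1.22357671 -0.42720452 -2.95843714] 0.06051438376085835 [0.48998253 0.01199719 0.1572461 ] [ 0.00102554  0.05350379  0.14665555  0.1009757   0.04770468 -0.05488154]
(219, 156, 25, 23) bottom should be near [[233.44080419 179.17005135]]
pan centre approx [0.50432829 0.01541715 0.055     ]
```

View pics/d19n.png

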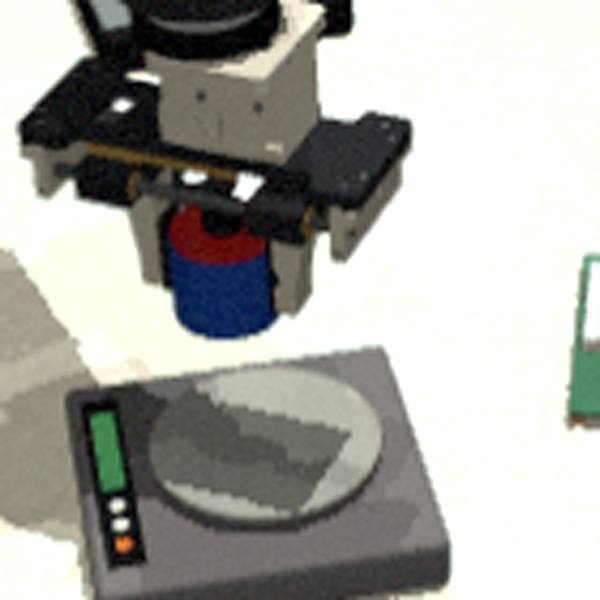

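View pics/w19.png

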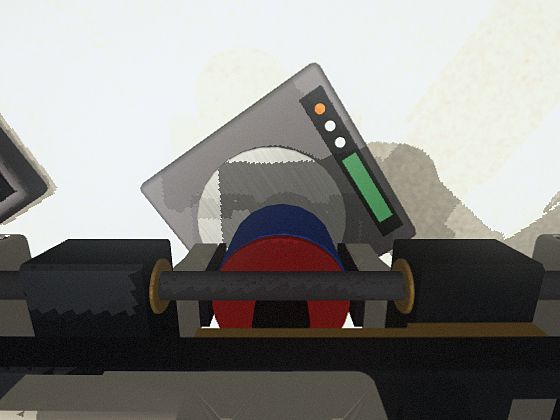

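Run:
```python
from h import *
print(ctrl.close_job())
```

```text
the job is handed in; nothing more can be done
None
```

The larger red lid is snapped home on the tub. I gripped the closed tub by its blue body, lifted it about 99 mm straight up, and handed in at 18.8 s with the arm still holding it.

**Lid:** I pressed it by the knob until the force rose to about 20 N. It stopped at the height predicted for fully home. After release it looked flush and level in the wrist and side views, and the flange fit gave a 29 mm radius at z ≈ 0.106.

**Final hold:**
- The opening is 60.5 mm, against a 60 mm tub, and the wrist force is −3 N, which matches the weight of the tub and lid.
- The tub looks level and has not shifted in the jaws.
- It is roughly 15 mm sideways of my estimate of the pan centre and at rest.
- I estimated about 7 mm between the gripper body and the knob.

**What disagreed:** Triangulation put the fingertips about 10 mm behind the reported TCP, not 25 mm ahead as stated. My first two closings therefore passed above the knob without touching it, and I lowered the grasp to suit.

**Not checked:** I did not measure the spool, board and meter again at the end. The arm made no contact near them. I could not measure the force between fingers and lid directly.

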